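# Rock the stuck locating block out of a wooden mould

### The arm

A 6-joint arm with a two-finger parallel gripper is mounted at the origin on the work surface. World frame = base frame: x ahead of the robot, y to its left, z up, the work surface at z = 0. Lengths are in m, angles in degrees, forces in N, time in s.
With the tool pointing down it reaches from about 0.375 to 0.9 m from the base axis. Payload 3.1 kg.
Tool frame: the origin (TCP) lies at the very end of the fingers, on their centre line; the grasp point (between the pads) lies 19 mm behind it; x points along the fingers, z is the direction in which the jaws open and shut, and the axes are right-handed (so a half turn about x gives the same grasp; the last joint's range is limited). The gripper opens to 87 mm and grips with 3 to 60 N. Pads are 19 mm wide; open, the fingers measure 117 mm over their backs; the gripper's body (75 mm by 190 mm) begins 51 mm behind the grasp point.
Start: joints at [-85.399, 30.224, 82.088, -0, 67.689, -10.227], TCP at [0.16, -0.604, 0.223] pointing down, gripper open.
Joint ranges: [-176.69, 176.69], [-43.24, 126.21], [12.49, 139.97], [-82, 262], [0, 151.66], [-163.58, 163.58]. Speed limits (degrees/s): [159.86, 159.86, 180, 180, 180, 180].

### API

Orientations are given as a 3x3 rotation matrix whose columns are the frame's x, y, z axes.
In Python, from rig import bot gives the robot as it stands.
- The arm moves only by the tool send_rows, never from a script. Its arguments are lists of equal length, an entry for each row: "fingers": the opening, from 0 (shut) to 1 (fully open); "dp": the shift along the world's x, y, z in mm, a list of three; "turn": the turn, a rotation vector about the world's x, y, z in rad, a list of three. In form: {"fingers": [fingers, ...], "dp": [[tx, ty, tz], ...], "turn": [[rx, ry, rz], ...]}. A call has 1 to 10 rows; each row is the pose to reach, as a shift and turn from the pose measured when the call began; what a row does not reach only later rows make up. A row lasts 1/12 s, in which the tool goes at most 41.7 mm and 7.16 degrees, less where a joint would pass 70% of its speed; a pose out of reach is approached as far as the arm can. A call with a gripper value outside its range is refused whole. The fingers move at their own pace and stop on an object; the grip force is fixed at half the most. Time passes only in rows, so rows that repeat a pose let the fingers close. It gives the time, the measured TCP pose, the force and the opening at its end, in the units of the state.
- bot.read_state(): the state, without advancing time (a new reading comes with each control period).
- bot.capture(name): name is "side" or "top" or "wrist"; returns a dict with "img" (384x512x3 uint8, blue, green, red), "z_map" (384x512 float32, m along the optical axis (not along the pixel's ray), 0 where there is no reading), "mtx" (3x3 intrinsics, pixels), "origin" and "orientation" of the camera in the world; the wrist camera has in their place "hand_eye" (4x4, takes a point from camera to tool coordinates, whose origin is the TCP and whose axes are the tool frame's). Camera axes: x right, y up, looking along -z (the intrinsics and any distortion apply to the point x, -y, -z); pixel columns grow to the right and rows downward; lengths in m; the calibration is good to about 2 mm. A picture is of the moment at which its call begins: read the wrist's pose just before it.
- bot.hand_in(): hands the job in, once; it reports no verdict.
The state is a dict: "time_s": time; "joint_positions": joint angles; "qvel": joint speeds; "tau": joint torques, N m; "position": TCP position; "tcp_rot": TCP orientation; "force": force on the tool from outside, world axes, zero at the start; "moment": the same for the moment, N m; "opening": opening from 0.0 (shut) to 1.0 (fully open).
Only numpy, scipy, OpenCV 4.12 (cv2) and the standard library are available. Lean on these libraries where they do the work, as an engineer would, in place of code of your own. Each camera call takes 0.05 s, during which the arm holds its last target.

### The job

The locating block is stuck tight in the socket of the wooden mould, and the loose mould would come up with it if you pulled straight: rock the block well over towards one end of the mould and then the other until it walks out, keeping the mould down on its rest and leaving the things around it alone. Finish while holding the free block level and still in the gripper, straight above its socket and about 2 cm clear of the mould's top; do not put it down or let go.

Things in the scene. Friction and masses are not known exactly. Their poses are not given: they have to be found in the camera images.
- block: Dark hardwood locating block, about 0.12 kg (varies), an upside-down T seen from the side: a lower body 36 (x) x 64 (y) x 36 mm high, and centred on it an upright grip rib 36 (x) x 24 (y) x 36 mm, 72 mm high in all. Origin: centre of its underside; z up. At the start its lowest 26 mm sit in the mould's socket, underside on the socket floor, so 10 mm of the body and the whole rib stand above the mould's top. Grip the rib across its 24 mm (along y).
- block_end_a (a point): Middle of the block's lower edge at its +y end (32 mm from the block's origin along its y).
- block_end_b (a point): Middle of the block's lower edge at its -y end (32 mm from the block's origin along its -y).
- mould: Light wooden mould: a loose board 130 (x) x 280 (y) x 50 mm high, 1.3 kg, grooves 10 mm deep across it on both sides of a central socket. Origin: centre of its underside; y along its length, z up. Pulling the block straight up drags the mould up with it; raising one y end of the block while the other end is kept down slides that end up and leaves the mould lying.
- socket (a point): Centre of the socket's mouth, level with the mould's top, 50 mm above the mould's origin. The socket is 26 mm deep and 39 mm wide in x (1.5 mm play each side of the block); in y the block is pinched between two sprung cheeks. Tilts of about 0.2 rad, alternately towards the mould's +y and -y, walk the block out in about five swings.
- cheek_face_a (a point): Top edge, as at the start, of the dark sprung cheek at the socket's +y end, 3 mm under the mould's top. It presses the block's end with 16 N (2.5 N more per mm pushed back, at most 7 mm; wood on wood friction about 0.6) and springs in 3 mm once that end has risen past it. A brass strip flush with the mould's top covers its back, from 6 mm behind the face.
- cheek_face_b (a point): The same for the like cheek at the socket's -y end.
- mould_end_a (a point): Lower edge of the mould at its +y end (140 mm from its origin along y).
- mould_end_b (a point): Lower edge of the mould at its -y end (140 mm from its origin along -y).
- rest: Fixed plywood rest board, 170 (x) x 330 (y) x 12 mm, lying on the bench, with lips 10 mm higher round the mould (2 mm play). Origin: centre of its underside at bench height; the mould lies on it, its underside 12 mm above this origin, its axes along the rest's.
- jar: Bystander: amber jar, 60 mm across, 75 mm high; origin under its centre.
- cup: Bystander: white cup, 72 mm across, 60 mm high; origin under its centre.
- mallet: Bystander: wooden mallet about 220 mm long, lying flat, handle towards its -x.
- gauge: Bystander: flat wooden gauge stick 30 x 160 x 12 mm; origin under its centre.
There are look-alikes about, which are no part of the job. Leave any pink or purple look-alike of the block alone.

How it is judged:
By the outcome, as a careful person would: the job done as asked, in the order asked, and still so for the second after the job is handed in, while the arm keeps its last pose, push and grip.
It also fails if it takes over 42 s, if anything falls off the work surface, if the arm or the gripper's body presses on something with over 40 N, if the wrist force passes 120 N, or if a joint passes its speed limit or range.

## Working session

There is one attempt and no reset: what is moved stays moved. The work goes in short steps, Python scripts to look and compute and a tool call to move; the robot and the scene stay as the last step left them, time stands still between calls to the robot, and variables do not carry over. Pictures are saved under pics/ and viewed, and the job is handed in when it is done.

Besides the shell and the picture viewer there is one more tool, called after "Call:" by a JSON object that holds its "op" and its "data", one argument or row to a line. send_rows: Moves the arm, as the interface text tells. Its arguments: {"type":"object","properties":{"fingers":{"type":"array","items":{"type":"number"}},"dp":{"type":"array","items":{"type":"array","items":{"type":"number"}}},"turn":{"type":"array","items":{"type":"array","items":{"type":"number"}}}},"required":["fingers","dp","turn"]}

```bash
ls; mkdir -p pics; python3 - <<'E'
from rig import bot
import cv2
s=bot.read_state();print({k:s[k] for k in("time_s","position","tcp_rot","force","opening")})
for n in("top","side"):
    c=bot.capture(n);cv2.imwrite(f"pics/{n}0.png",c["img"]);print(n,c["mtx"],c["origin"],c["orientation"],[k for k in c])
E
```

```text
pics
{'time_s': 0.0, 'position': array([ 0.15991252, -0.60346577,  0.22159175]), 'tcp_rot': array([[-1.62293045e-04,  9.66703515e-01,  2.55898980e-01],
       [ 2.09036493e-03,  2.55898752e-01, -9.66701329e-01],
       [-9.99997802e-01,  3.78033352e-04, -2.06229371e-03]]), 'force': array([ 0.32740564, -0.51922667,  0.27336205]), 'opening': 0.9998914807209399}
top [[410.67586458   0.         255.03912131]
 [  0.         410.67586458 192.45888899]
 [  0.           0.           1.        ]] [0.40242859 0.09676748 1.16068625] [[ 0.02877813  0.9893528  -0.14266341]
 [-0.99957206  0.02923223  0.00108765]
 [ 0.00524644  0.14257106  0.98977066]] ['img', 'z_map', 'mtx', 'origin', 'orientation']
side [[371.16805484   0.         256.61430562]
 [  0.         371.16805484 196.46592969]
 [  0.           0.           1.        ]] [0.34211311 0.86645184 0.55091445] [[-0.9665241   0.14044289 -0.21472531]
 [-0.25650404 -0.50910384  0.82159538]
 [ 0.00606975  0.84916964  0.5280853 ]] ['img', 'z_map', 'mtx', 'origin', 'orientation']
```

View pics/top0.png

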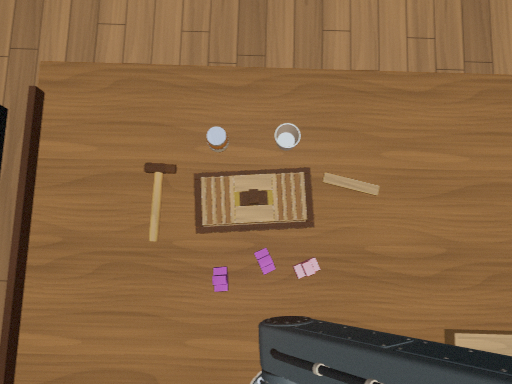

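View pics/side0.png

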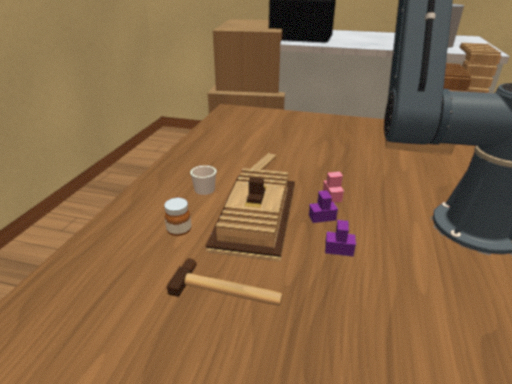

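The top view shows the block as the dark piece at (253,198) in the mould. The look-alikes are purple at (221,279) and (265,261), and pink at (307,268). At lower right, around (480,340), there is another board. I choose the dark brown block in the pale mould. Next I'll measure it and check it in a crop.

```bash
cat > h.py <<'E'
import numpy as np,cv2
from rig import bot
def world(c,s=None):
    z=c["z_map"];K=c["mtx"];v,u=np.mgrid[:384,:512]
    p=np.stack([(u-K[0,2])/K[0,0]*z,-(v-K[1,2])/K[1,1]*z,-z],-1)
    if "hand_eye" in c:
        H=c["hand_eye"];p=p@H[:3,:3].T+H[:3,3]
        P=p@s["tcp_rot"].T+s["position"]
    else: P=p@c["orientation"].T+c["origin"]
    P[z==0]=np.nan
    return P
E
python3 - <<'E'
from h import *
for n in("top",):
    c=bot.capture(n);P=world(c);im=c["img"]
    roi=np.zeros((384,512),bool);roi[155:245,180:325]=1
    m=roi&(P[...,2]>.047)&(P[...,2]<.075)
    print("top z",np.nanmedian(P[...,2][m]),"rest/bench z",np.nanmedian(P[240:250,200:300,2]))
    def rect(m):
        k,l,st,_=cv2.connectedComponentsWithStats(m.astype(np.uint8));i=1+np.argmax(st[1:,4])
        q=P[l==i][:,:2].astype(np.float32)*1000
        return cv2.minAreaRect(q),len(q)
    print("mould",rect(roi&(P[...,2]>.045)))
    r=roi&(P[...,2]>.088); print("rib",rect(r),np.nanmedian(P[...,2][r]))
    hsv=cv2.cvtColor(im,cv2.COLOR_BGR2HSV)
    # pale colour: ray cast onto z=.062
    v=hsv[...,2];pale=(roi&(v>150)).astype(np.uint8);pale=cv2.morphologyEx(pale,cv2.MORPH_CLOSE,np.ones((15,15)))
    cn=max(cv2.findContours(pale,0,1)[0],key=cv2.contourArea);print("pale px",cv2.minAreaRect(cn))
    K=c["mtx"]
    def cast(px,h):
        px=np.asarray(px,float).reshape(-1,2)
        d=np.c_[(px[:,0]-K[0,2])/K[0,0],-(px[:,1]-K[1,2])/K[1,1],-np.ones(len(px))]@c["orientation"].T
        return c["origin"]+d*((h-c["origin"][2])/d[:,2])[:,None]
    print("pale mm",cv2.minAreaRect((cast(cn,.062)[:,:2]*1000).astype(np.float32)))
    dark=roi.copy();dark[:,:]=0;dark[180:215,225:285]=1
    d=(dark&(v<80)).astype(np.uint8);cn=max(cv2.findContours(d,0,1)[0],key=cv2.contourArea)
    print("dark px",cv2.minAreaRect(cn))
    cv2.imwrite("pics/crop0.png",cv2.resize(im[150:250,180:330],None,fx=5,fy=5))
E
```

```text
top z 0.061259625126800055 rest/bench z 0.0006214538496789324
mould (((546.7252197265625, 98.93257141113281), (130.95030212402344, 280.192138671875), 4.632082939147949), 4960)
rib (((545.8048706054688, 99.33338165283203), (35.70661926269531, 23.408084869384766), 1.6764475107192993), 136) 0.10874227571120998
pale px ((252.0, 199.5), (89.0, 144.0), 90.0)
pale mm ((543.3131103515625, 103.18852233886719), (241.79537963867188, 394.1006164550781), 1.7207753658294678)
dark px ((254.0, 203.5), (1.0, 10.0), 90.0)
```

```bash
ls pics
```

```text
crop0.png
side0.png
top0.png
```

View pics/crop0.png

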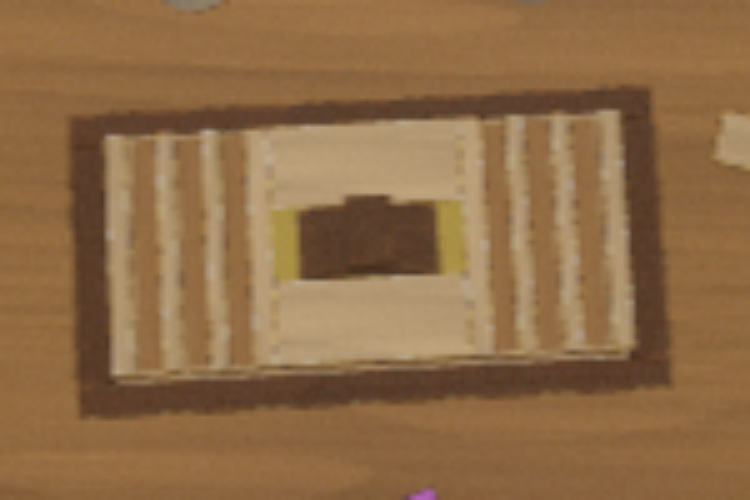

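The crop shows the dark brown block with a brass strip at each end, seated in the pale mould. The mould measures 131×280 mm with its top at 0.061, the rib 36×23 mm with its top at 0.109, all matching the description. Mould centre is about (547, 99) mm with yaw about 4.6°. The path to hover is clear.

Call:
{"op": "send_rows", "data": {
  "fingers": [1, 1, 1, 1, 1, 1, 1, 1, 1, 1],
  "dp": [
    [19, 35, 0],
    [38, 70, 0],
    [57, 105, 0],
    [76, 140, 0],
    [95, 175, 0],
    [114, 210, 0],
    [133, 245, 0],
    [152, 280, 0],
    [171, 315, 0],
    [190, 350, 0]
  ],
  "turn": [
    [0, 0, -0.018],
    [0, 0, -0.036],
    [0, 0, -0.054],
    [0, 0, -0.072],
    [0, 0, -0.09],
    [0, 0, -0.108],
    [0, 0, -0.126],
    [0, 0, -0.144],
    [0, 0, -0.162],
    [0, 0, -0.178]
  ]
}}

```text
time_s: 0.98
position: [0.3503, -0.2518, 0.2218]
tcp_rot: [[0.0, 0.997, 0.079], [0.002, 0.079, -0.997], [-1.0, 0.0, -0.002]]
force: [-0.3, -0.4, 0.0]
opening: 1.001
```

Call:
{"op": "send_rows", "data": {
  "fingers": [1, 1, 1, 1, 1, 1, 1, 1, 1, 1],
  "dp": [
    [19, 35, 0],
    [38, 70, 0],
    [57, 105, 0],
    [76, 140, 0],
    [95, 175, 0],
    [114, 210, 0],
    [133, 245, 0],
    [152, 280, 0],
    [171, 315, 0],
    [190, 345, 0]
  ],
  "turn": [
    [0, 0, 0],
    [0, 0, 0],
    [0, 0, 0],
    [0, 0, 0],
    [0, 0, 0],
    [0, 0, 0],
    [0, 0, 0],
    [0, 0, 0],
    [0, 0, 0],
    [0, 0, 0]
  ]
}}

```text
time_s: 1.82
position: [0.5405, 0.0959, 0.2216]
tcp_rot: [[-0.0, 0.997, 0.08], [0.002, 0.08, -0.997], [-1.0, -0.0, -0.002]]
force: [0.2, -1.2, -0.1]
opening: 0.999
```

```bash
python3 - <<'E'
from h import *
s=bot.read_state();print(s["time_s"],s["position"],s["tcp_rot"].round(4).tolist(),s["force"])
c=bot.capture("wrist");cv2.imwrite("pics/w1.png",c["img"]);P=world(c,s)
t=bot.capture("top");cv2.imwrite("pics/t1.png",t["img"])
Z=P[...,2];print(np.nanmin(Z),np.nanmax(Z))
def rect(m):
    k,l,st,_=cv2.connectedComponentsWithStats(m.astype(np.uint8));i=1+np.argmax(st[1:,4])
    q=P[l==i][:,:2].astype(np.float32)*1000
    ys,xs=np.where(l==i);return cv2.minAreaRect(q),len(q),(xs.mean(),ys.mean()),np.nanmedian(Z[l==i])
near=np.hypot(P[...,0]-.546,P[...,1]-.099)<.05
print(rect(near&(Z>.09)&(Z<.12)))
print("body",rect(near&(Z>.067)&(Z<.12)))
print("mould",rect((Z>.045)&(Z<.12)&(np.hypot(P[...,0]-.546,P[...,1]-.099)<.2)))
E
```

```text
1.8167 [0.54051794 0.09590175 0.22161153] [[-0.0004, 0.9968, 0.0804], [0.0021, 0.0804, -0.9968], [-1.0, -0.0003, -0.0021]] [ 0.20088928 -1.16318943 -0.14633944]
-0.0038253455046911577 0.343300647961836
(((546.0987548828125, 98.99740600585938), (35.716346740722656, 23.928579330444336), 4.686985015869141), 913, (np.float64(250.25191675794085), np.float64(178.4830230010953)), np.float64(0.1078202664436813))
body (((545.9067993164062, 98.94233703613281), (36.13249588012695, 64.15640258789062), 5.027781963348389), 2056, (np.float64(250.59143968871595), np.float64(174.46449416342412)), np.float64(0.07310635858374635))
mould (((545.7756958007812, 98.95113372802734), (129.74261474609375, 280.5045471191406), 4.63350772857666), 27104, (np.float64(250.7283795749705), np.float64(165.96542945690672)), np.float64(0.061573106918524675))
```

View pics/w1.png

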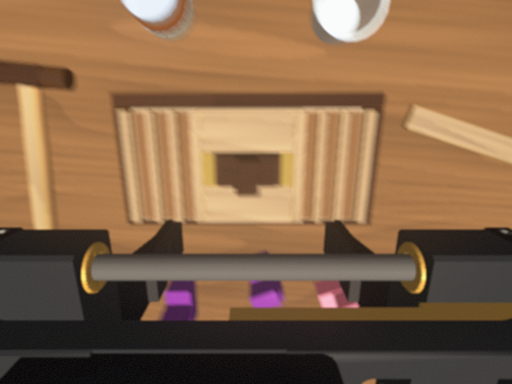

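The wrist view shows the block at (250,175) between brass strips. Rib (546.0, 99.0), body 36×64 mm and mould yaw 4.6° agree with the top view. I'll go down over the rib with the tips just above the shoulders.

Call:
{"op": "send_rows", "data": {
  "fingers": [1, 1, 1, 1, 1, 1, 1, 1],
  "dp": [
    [5.5, 3, -15],
    [5.5, 3, -40],
    [5.5, 3, -75],
    [5.5, 3, -105],
    [5.5, 3, -125],
    [5.5, 3, -138],
    [5.5, 3, -146],
    [5.5, 3, -146]
  ],
  "turn": [
    [0, 0, 0],
    [0, 0, 0],
    [0, 0, 0],
    [0, 0, 0],
    [0, 0, 0],
    [0, 0, 0],
    [0, 0, 0],
    [0, 0, 0]
  ]
}}

```text
time_s: 2.58
position: [0.5468, 0.0997, 0.074]
tcp_rot: [[-0.001, 0.996, 0.084], [0.003, 0.084, -0.996], [-1.0, -0.001, -0.003]]
force: [0.1, -1.0, 0.3]
opening: 0.997
```

Call:
{"op": "send_rows", "data": {
  "fingers": [0.6, 0.4, 0.2, 0, 0, 0, 0, 0, 0, 0],
  "dp": [
    [0, 0, 0],
    [0, 0, 0],
    [0, 0, 0],
    [0, 0, 0],
    [0, 0, 0],
    [0, 0, 0],
    [0, 0, 0],
    [0, 0, 0],
    [0, 0, 0],
    [0, 0, 0]
  ],
  "turn": [
    [0, 0, 0],
    [0, 0, 0],
    [0, 0, 0],
    [0, 0, 0],
    [0, 0, 0],
    [0, 0, 0],
    [0, 0, 0],
    [0, 0, 0],
    [0, 0, 0],
    [0, 0, 0]
  ]
}}

```text
time_s: 3.42
position: [0.5467, 0.0997, 0.074]
tcp_rot: [[-0.001, 0.996, 0.084], [0.003, 0.084, -0.996], [-1.0, -0.001, -0.003]]
force: [0.2, -0.5, -0.5]
opening: 0.325
```

```bash
python3 - <<'E'
from h import *
s=bot.read_state();print(s["time_s"],s["position"],s["tcp_rot"].round(4).tolist(),s["force"],s["moment"],s["opening"])
c=bot.capture("side");cv2.imwrite("pics/s2.png",cv2.resize(c["img"][130:280,170:340],None,fx=4,fy=4))
E
```

```text
3.4167 [0.54674413 0.09972101 0.07401458] [[-0.0009, 0.9965, 0.084], [0.0031, 0.084, -0.9965], [-1.0, -0.0006, -0.0031]] [ 0.24950371 -0.48661538 -0.50616093] [0.02490166 0.03321007 0.01778179] 0.325162346054219
```

View pics/s2.png

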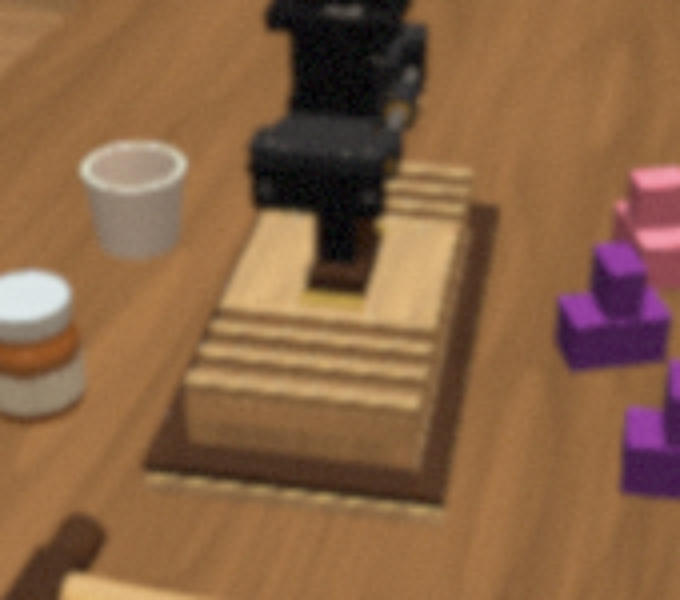

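The side view shows the fingers either side of the rib, at about (345,230) in the crop. Opening 0.325 is 28 mm, more than the 24 mm rib, so the jaws may still be closing.

Call:
{"op": "send_rows", "data": {
  "fingers": [0, 0, 0, 0],
  "dp": [
    [0, 0, 0],
    [0, 0, 0],
    [0, 0, 0],
    [0, 0, 0]
  ],
  "turn": [
    [0, 0, 0],
    [0, 0, 0],
    [0, 0, 0],
    [0, 0, 0]
  ]
}}

```text
time_s: 3.8
position: [0.5467, 0.0998, 0.074]
tcp_rot: [[-0.001, 0.996, 0.084], [0.003, 0.084, -0.996], [-1.0, -0.001, -0.003]]
force: [0.4, 1.5, 0.3]
opening: 0.276
```

Opening is 0.276, or 24.0 mm, so the rib is gripped. Next is a helper that works out pivoted swings about a lower edge from the measured pose.

```bash
cat >> h.py <<'E'
yaw=np.radians(4.64);U=np.array([np.cos(yaw),np.sin(yaw),0]);V=np.array([-np.sin(yaw),np.cos(yaw),0])
C0=np.array([.5467,.0997,.036]) # block origin at start; TCP 38 mm above
H=.038
def pose():
    s=bot.read_state();ax=s["tcp_rot"][:,0]   # pointing down
    up=-ax;phi=np.arctan2(-up@V,up[2])-np.arctan2(-(-0.0031),1)*0
    o=s["position"]-H*np.array(up);d=(o-C0)
    y,z=d@V*1000,d[2]*1000
    return s,phi,y,z
def rep():
    s,phi,y,z=pose()
    c,sn=np.cos(phi),np.sin(phi)
    print("t%.2f phi %.3f origin y %.1f z %.1f x %.1f | end a y%.1f z%.1f | end b y%.1f z%.1f"%(s["time_s"],phi,y,z,(s["position"]-C0)@U*1000,y+32*c-32,z+32*sn,y-32*c+32,z-32*sn),"F",s["force"].round(1),"F.V %.1f"%(s["force"]@V),"M.U %.2f"%(s["moment"]@U),"op %.3f"%s["opening"])
def swing(end,target,n,lift=0,dy=0,x=0):
    s,phi,y,z=pose()
    sg=32 if end=="a" else -32
    py,pz=y+sg*np.cos(phi),z+sg*np.sin(phi)
    dp=[];tu=[]
    up=-s["tcp_rot"][:,0]
    for k in range(1,n+1):
        f=phi+(target-phi)*k/n
        oy,oz=py-sg*np.cos(f)+dy*k/n,pz-sg*np.sin(f)+lift*k/n
        ty,tz=oy-H*1e3*np.sin(f),oz+H*1e3*np.cos(f)
        cur=np.array([(s["position"]-C0)@V*1e3,(s["position"]-C0)[2]*1e3])
        w=(ty-cur[0])*V+np.array([0,0,tz-cur[1]])+x*k/n*U
        dp.append(w.round(1).tolist());tu.append(((f-phi)*U).round(3).tolist())
    print(dp);print(tu)
E
python3 - <<'E'
from h import *
rep();swing("a",-.2,10)
E
```

```text
t3.80 phi 0.003 origin y 0.3 z -0.0 x 0.0 | end a y0.3 z0.1 | end b y0.3 z-0.1 F [0.4 1.5 0.3] F.V 1.4 M.U 0.08 op 0.276
[[-0.1, 0.8, 0.6], [-0.1, 1.6, 1.3], [-0.2, 2.4, 1.9], [-0.3, 3.2, 2.5], [-0.3, 4.0, 3.1], [-0.4, 4.8, 3.6], [-0.5, 5.7, 4.2], [-0.5, 6.5, 4.7], [-0.6, 7.4, 5.2], [-0.7, 8.3, 5.7]]
[[-0.02, -0.002, -0.0], [-0.041, -0.003, -0.0], [-0.061, -0.005, -0.0], [-0.081, -0.007, -0.0], [-0.101, -0.008, -0.0], [-0.122, -0.01, -0.0], [-0.142, -0.012, -0.0], [-0.162, -0.013, -0.0], [-0.182, -0.015, -0.0], [-0.203, -0.016, -0.0]]
```

First half of swing 1: tip towards +y with end a as the pivot, then check.

Call:
{"op": "send_rows", "data": {
  "fingers": [0, 0, 0, 0, 0],
  "dp": [
    [-0.1, 0.8, 0.6],
    [-0.1, 1.6, 1.3],
    [-0.2, 2.4, 1.9],
    [-0.3, 3.2, 2.5],
    [-0.3, 4.0, 3.1]
  ],
  "turn": [
    [-0.02, -0.002, 0],
    [-0.041, -0.003, 0],
    [-0.061, -0.005, 0],
    [-0.081, -0.007, 0],
    [-0.101, -0.008, 0]
  ]
}}

```text
time_s: 4.22
position: [0.5465, 0.1032, 0.0769]
tcp_rot: [[0.007, 0.997, 0.083], [-0.099, 0.083, -0.992], [-0.995, -0.001, 0.099]]
force: [0.7, -3.4, -2.0]
opening: 0.272
```

```bash
python3 - <<'E'
from h import *
rep();swing("a",-.21,5)
c=bot.capture("side");cv2.imwrite("pics/s3.png",cv2.resize(c["img"][130:280,170:340],None,fx=4,fy=4))
E
```

```text
t4.22 phi -0.099 origin y -0.2 z 3.1 x 0.1 | end a y-0.4 z-0.1 | end b y-0.1 z6.2 F [ 0.7 -3.4 -2. ] F.V -3.4 M.U 0.33 op 0.272
[[-0.1, 0.9, 0.6], [-0.1, 1.8, 1.2], [-0.2, 2.8, 1.8], [-0.3, 3.7, 2.3], [-0.4, 4.7, 2.9]]
[[-0.022, -0.002, -0.0], [-0.044, -0.004, -0.0], [-0.066, -0.005, -0.0], [-0.088, -0.007, -0.0], [-0.11, -0.009, -0.0]]
```

View pics/s3.png

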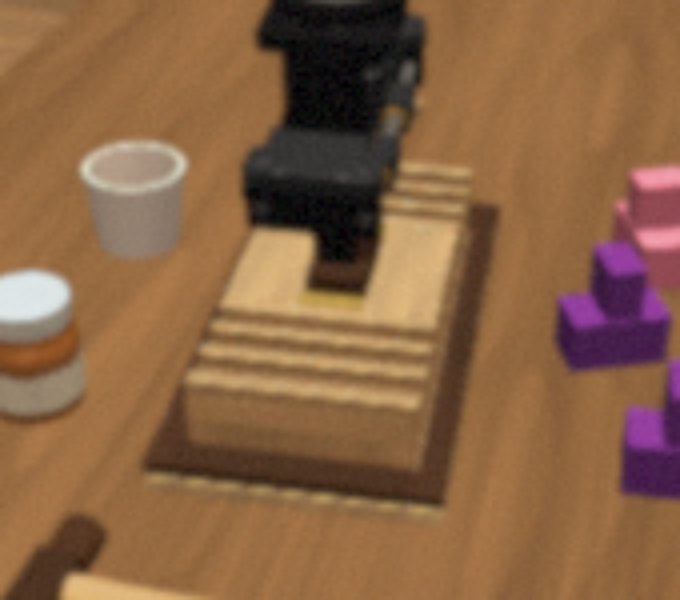

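The mould hasn't moved, the forces are small, and the jaws' opening is unchanged, so the block is tilting with the tool. I'll finish this swing.

Call:
{"op": "send_rows", "data": {
  "fingers": [0, 0, 0, 0, 0],
  "dp": [
    [-0.1, 0.9, 0.6],
    [-0.1, 1.8, 1.2],
    [-0.2, 2.8, 1.8],
    [-0.3, 3.7, 2.3],
    [-0.4, 4.7, 2.9]
  ],
  "turn": [
    [-0.022, -0.002, 0],
    [-0.044, -0.004, 0],
    [-0.066, -0.005, 0],
    [-0.088, -0.007, 0],
    [-0.11, -0.009, 0]
  ]
}}

```text
time_s: 4.68
position: [0.5462, 0.1069, 0.0802]
tcp_rot: [[0.016, 0.996, 0.083], [-0.211, 0.084, -0.974], [-0.977, -0.002, 0.212]]
force: [0.7, -6.8, -0.3]
opening: 0.275
```

```bash
python3 - <<'E'
from h import *
rep();swing("b",.0,9)
s=pose()[0]
c=bot.capture("side");cv2.imwrite("pics/s4.png",cv2.resize(c["img"][130:280,170:340],None,fx=4,fy=4))
c=bot.capture("wrist");cv2.imwrite("pics/w4.png",c["img"])
E
```

```text
t4.68 phi -0.213 origin y -0.8 z 7.0 x 0.1 | end a y-1.6 z0.2 | end b y-0.1 z13.8 F [ 0.7 -6.8 -0.3] F.V -6.9 M.U -0.39 op 0.275
[[0.1, -0.7, 0.9], [0.1, -1.5, 1.8], [0.2, -2.2, 2.7], [0.2, -3.0, 3.6], [0.3, -3.9, 4.4], [0.4, -4.7, 5.3], [0.4, -5.5, 6.1], [0.5, -6.4, 6.9], [0.6, -7.3, 7.6]]
[[0.024, 0.002, 0.0], [0.047, 0.004, 0.0], [0.071, 0.006, 0.0], [0.094, 0.008, 0.0], [0.118, 0.01, 0.0], [0.142, 0.012, 0.0], [0.165, 0.013, 0.0], [0.189, 0.015, 0.0], [0.213, 0.017, 0.0]]
```

View pics/s4.png

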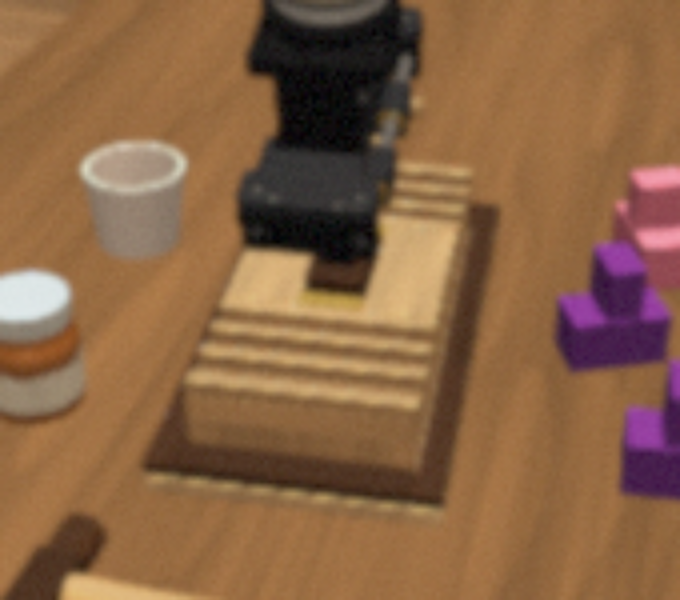

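View pics/w4.png

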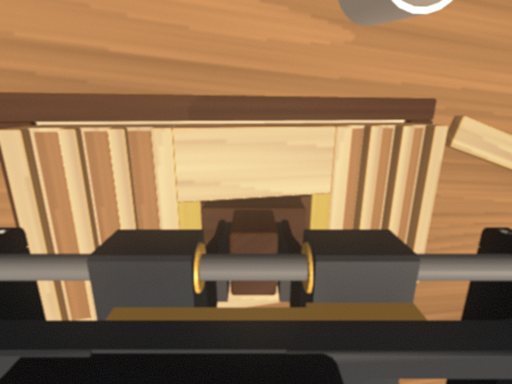

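The wrist view shows the block at (255,235) tilted in the socket with the mould flat, and Fz is near 0. Swing 2: pivot on end b, raise end a, with a slight downward bias to keep the mould down.

Call:
{"op": "send_rows", "data": {
  "fingers": [0, 0, 0, 0, 0, 0, 0, 0, 0],
  "dp": [
    [0.1, -0.7, 0.8],
    [0.1, -1.5, 1.7],
    [0.2, -2.2, 2.5],
    [0.2, -3.0, 3.3],
    [0.3, -3.9, 4.0],
    [0.4, -4.7, 4.8],
    [0.4, -5.5, 5.5],
    [0.5, -6.4, 6.2],
    [0.6, -7.3, 6.8]
  ],
  "turn": [
    [0.024, 0.002, 0],
    [0.047, 0.004, 0],
    [0.071, 0.006, 0],
    [0.094, 0.008, 0],
    [0.118, 0.01, 0],
    [0.142, 0.012, 0],
    [0.165, 0.013, 0],
    [0.189, 0.015, 0],
    [0.213, 0.017, 0]
  ]
}}

```text
time_s: 5.53
position: [0.5467, 0.1001, 0.0873]
tcp_rot: [[-0.001, 0.996, 0.087], [0.002, 0.087, -0.996], [-1.0, -0.001, -0.002]]
force: [-0.3, 2.4, 1.0]
opening: 0.275
```

```bash
python3 - <<'E'
from h import *
rep();swing("b",.21,9,-.8)
s=pose()[0]
c=bot.capture("side");cv2.imwrite("pics/s5.png",cv2.resize(c["img"][130:280,170:340],None,fx=4,fy=4))
E
```

```text
t5.53 phi 0.002 origin y 0.4 z 13.3 x 0.0 | end a y0.4 z13.4 | end b y0.4 z13.3 F [-0.3  2.4  1. ] F.V 2.4 M.U -0.06 op 0.275
[[0.1, -0.9, 0.6], [0.1, -1.8, 1.3], [0.2, -2.7, 1.9], [0.3, -3.6, 2.4], [0.4, -4.6, 3.0], [0.5, -5.6, 3.5], [0.5, -6.5, 4.0], [0.6, -7.5, 4.5], [0.7, -8.5, 5.0]]
[[0.023, 0.002, 0.0], [0.046, 0.004, 0.0], [0.069, 0.006, 0.0], [0.092, 0.007, 0.0], [0.115, 0.009, 0.0], [0.138, 0.011, 0.0], [0.162, 0.013, 0.0], [0.185, 0.015, 0.0], [0.208, 0.017, 0.0]]
```

View pics/s5.png

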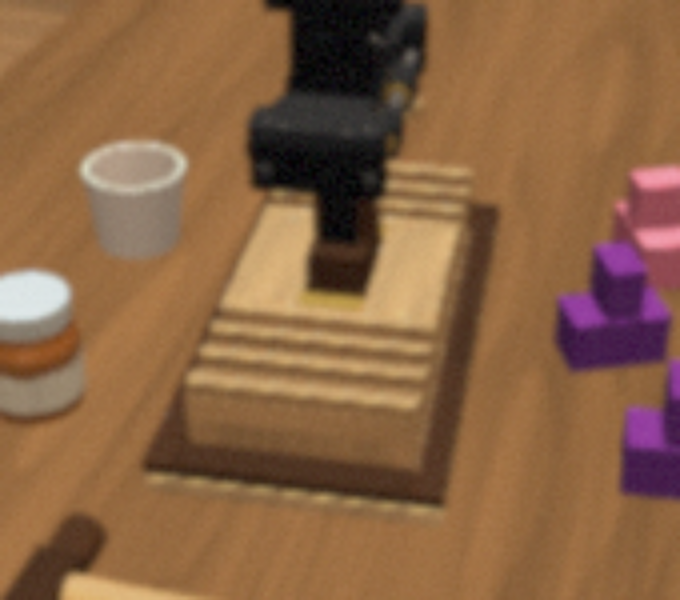

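The block's +y end now shows clear of the top at (340,265), the block is level 13 mm up, and the mould is still. I'll continue the swing towards -y.

Call:
{"op": "send_rows", "data": {
  "fingers": [0, 0, 0, 0, 0, 0, 0, 0, 0],
  "dp": [
    [0.1, -0.9, 0.6],
    [0.1, -1.8, 1.3],
    [0.2, -2.7, 1.9],
    [0.3, -3.6, 2.4],
    [0.4, -4.6, 3.0],
    [0.5, -5.6, 3.5],
    [0.5, -6.5, 4.0],
    [0.6, -7.5, 4.5],
    [0.7, -8.5, 5.0]
  ],
  "turn": [
    [0.023, 0.002, 0],
    [0.046, 0.004, 0],
    [0.069, 0.006, 0],
    [0.092, 0.007, 0],
    [0.115, 0.009, 0],
    [0.138, 0.011, 0],
    [0.162, 0.013, 0],
    [0.185, 0.015, 0],
    [0.208, 0.017, 0]
  ]
}}

```text
time_s: 6.33
position: [0.547, 0.0935, 0.093]
tcp_rot: [[-0.019, 0.996, 0.082], [0.215, 0.084, -0.973], [-0.977, -0.001, -0.215]]
force: [-1.1, 8.1, 2.8]
opening: 0.277
```

```bash
python3 - <<'E'
from h import *
rep();swing("a",.0,9,-1.5)
s=pose()[0]
c=bot.capture("side");cv2.imwrite("pics/s6.png",cv2.resize(c["img"][130:280,170:340],None,fx=4,fy=4))
c=bot.capture("wrist");cv2.imwrite("pics/w6.png",c["img"])
E
```

```text
t6.33 phi 0.217 origin y 2.0 z 19.9 x -0.2 | end a y1.2 z26.8 | end b y2.7 z13.0 F [-1.1  8.1  2.8] F.V 8.1 M.U 1.49 op 0.277
[[-0.1, 0.7, 0.8], [-0.1, 1.5, 1.5], [-0.2, 2.3, 2.3], [-0.3, 3.1, 3.0], [-0.3, 3.9, 3.7], [-0.4, 4.8, 4.4], [-0.5, 5.6, 5.0], [-0.5, 6.5, 5.7], [-0.6, 7.4, 6.3]]
[[-0.024, -0.002, -0.0], [-0.048, -0.004, -0.0], [-0.072, -0.006, -0.0], [-0.096, -0.008, -0.0], [-0.12, -0.01, -0.0], [-0.144, -0.012, -0.0], [-0.168, -0.014, -0.0], [-0.192, -0.016, -0.0], [-0.216, -0.018, -0.0]]
```

View pics/s6.png

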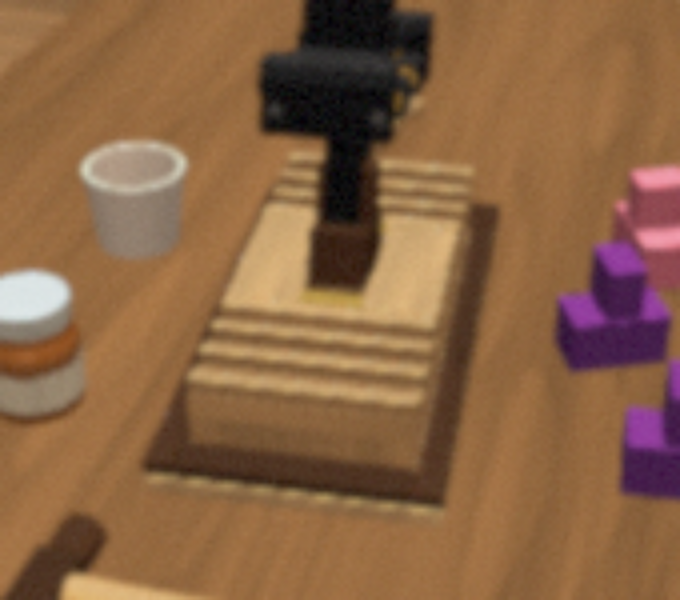

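View pics/w6.png

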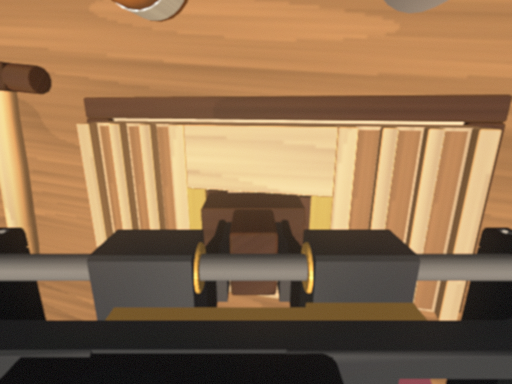

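The block leans to -y, with end a about 27 mm up (past its cheek) and end b at 13 mm. The mould is flat. Swing 3: let end a settle onto its sprung-in cheek (kept down) while raising end b.

Call:
{"op": "send_rows", "data": {
  "fingers": [0, 0, 0, 0, 0, 0, 0, 0, 0],
  "dp": [
    [-0.1, 0.7, 0.4],
    [-0.1, 1.5, 0.8],
    [-0.2, 2.3, 1.3],
    [-0.3, 3.1, 2.0],
    [-0.3, 3.9, 2.7],
    [-0.4, 4.8, 3.4],
    [-0.5, 5.6, 4.0],
    [-0.5, 6.5, 4.7],
    [-0.6, 7.4, 5.3]
  ],
  "turn": [
    [-0.024, -0.002, 0],
    [-0.048, -0.004, 0],
    [-0.072, -0.006, 0],
    [-0.096, -0.008, 0],
    [-0.12, -0.01, 0],
    [-0.144, -0.012, 0],
    [-0.168, -0.014, 0],
    [-0.192, -0.016, 0],
    [-0.216, -0.018, 0]
  ]
}}

```text
time_s: 7.18
position: [0.5463, 0.1007, 0.0982]
tcp_rot: [[-0.002, 0.997, 0.082], [-0.001, 0.082, -0.997], [-1.0, -0.002, 0.001]]
force: [0.5, 0.4, -1.3]
opening: 0.276
```

```bash
python3 - <<'E'
from h import *
rep();swing("a",-.2,9,-.5)
s=pose()[0]
c=bot.capture("side");cv2.imwrite("pics/s7.png",cv2.resize(c["img"][130:280,170:340],None,fx=4,fy=4))
E
```

```text
t7.18 phi -0.001 origin y 1.0 z 24.2 x -0.3 | end a y1.0 z24.1 | end b y1.0 z24.2 F [ 0.5  0.4 -1.3] F.V 0.3 M.U 0.00 op 0.276
[[-0.1, 0.8, 0.6], [-0.1, 1.7, 1.3], [-0.2, 2.6, 1.9], [-0.3, 3.5, 2.5], [-0.4, 4.4, 3.0], [-0.4, 5.3, 3.6], [-0.5, 6.2, 4.1], [-0.6, 7.2, 4.6], [-0.7, 8.1, 5.1]]
[[-0.022, -0.002, -0.0], [-0.044, -0.004, -0.0], [-0.066, -0.005, -0.0], [-0.088, -0.007, -0.0], [-0.11, -0.009, -0.0], [-0.132, -0.011, -0.0], [-0.155, -0.013, -0.0], [-0.177, -0.014, -0.0], [-0.199, -0.016, -0.0]]
```

View pics/s7.png

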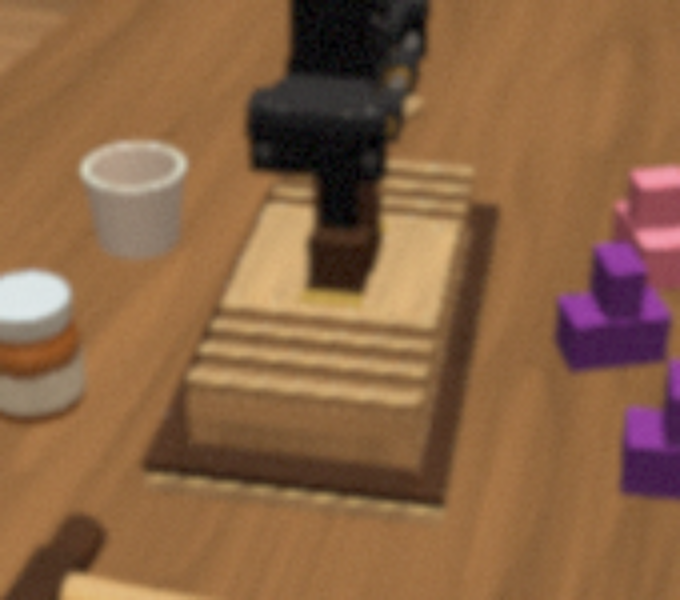

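Both ends are about 24 mm up, the forces are near zero, and the mould is on its rest. I'll complete swing 3 to raise b fully clear.

Call:
{"op": "send_rows", "data": {
  "fingers": [0, 0, 0, 0, 0, 0, 0, 0, 0],
  "dp": [
    [-0.1, 0.8, 0.6],
    [-0.1, 1.7, 1.3],
    [-0.2, 2.6, 1.9],
    [-0.3, 3.5, 2.5],
    [-0.4, 4.4, 3.1],
    [-0.4, 5.3, 3.7],
    [-0.5, 6.2, 4.3],
    [-0.6, 7.2, 4.9],
    [-0.7, 8.1, 5.5]
  ],
  "turn": [
    [-0.022, -0.002, 0],
    [-0.044, -0.004, 0],
    [-0.066, -0.005, 0],
    [-0.088, -0.007, 0],
    [-0.11, -0.009, 0],
    [-0.132, -0.011, 0],
    [-0.155, -0.013, 0],
    [-0.177, -0.014, 0],
    [-0.199, -0.016, 0]
  ]
}}

```text
time_s: 7.98
position: [0.5453, 0.1096, 0.1036]
tcp_rot: [[0.014, 0.997, 0.082], [-0.199, 0.083, -0.976], [-0.98, -0.003, 0.2]]
force: [0.3, 0.8, -1.1]
opening: 0.272
```

```bash
python3 - <<'E'
from h import *
rep();swing("b",.2,18,0)
s=pose()[0]
c=bot.capture("side");cv2.imwrite("pics/s8.png",cv2.resize(c["img"][130:280,170:340],None,fx=4,fy=4))
E
```

```text
t7.98 phi -0.201 origin y 2.4 z 30.3 x -0.6 | end a y1.7 z23.9 | end b y3.0 z36.7 F [ 0.3  0.8 -1.1] F.V 0.8 M.U 0.17 op 0.272
[[0.1, -0.7, 0.9], [0.1, -1.4, 1.7], [0.2, -2.1, 2.5], [0.2, -2.9, 3.3], [0.3, -3.7, 4.1], [0.4, -4.4, 4.9], [0.4, -5.2, 5.7], [0.5, -6.1, 6.4], [0.6, -6.9, 7.1], [0.6, -7.8, 7.9], [0.7, -8.6, 8.5], [0.8, -9.5, 9.2], [0.8, -10.4, 9.8], [0.9, -11.3, 10.5], [1.0, -12.2, 11.1], [1.1, -13.2, 11.7], [1.1, -14.1, 12.2], [1.2, -15.1, 12.8]]
[[0.022, 0.002, 0.0], [0.044, 0.004, 0.0], [0.067, 0.005, 0.0], [0.089, 0.007, 0.0], [0.111, 0.009, 0.0], [0.133, 0.011, 0.0], [0.156, 0.013, 0.0], [0.178, 0.014, 0.0], [0.2, 0.016, 0.0], [0.222, 0.018, 0.0], [0.244, 0.02, 0.0], [0.267, 0.022, 0.0], [0.289, 0.023, 0.0], [0.311, 0.025, 0.0], [0.333, 0.027, 0.0], [0.356, 0.029, 0.0], [0.378, 0.031, 0.0], [0.4, 0.032, 0.0]]
```

View pics/s8.png

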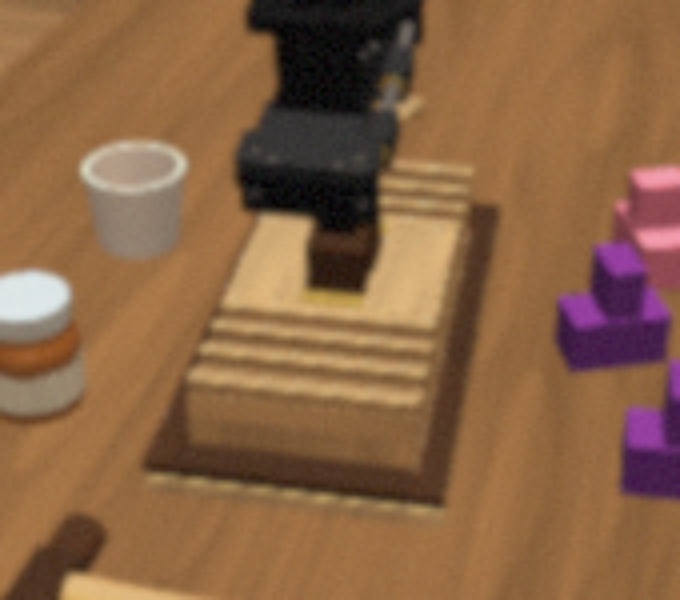

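Fz of -1.1 N is just the block's own weight, so it is free. End b is 37 mm up and a at 24. I'll swing back to level about b, raising a out.

Call:
{"op": "send_rows", "data": {
  "fingers": [0, 0, 0, 0, 0, 0, 0, 0, 0, 0],
  "dp": [
    [0.1, -0.7, 0.9],
    [0.1, -1.4, 1.7],
    [0.2, -2.1, 2.5],
    [0.2, -2.9, 3.3],
    [0.3, -3.7, 4.1],
    [0.4, -4.4, 4.9],
    [0.4, -5.2, 5.7],
    [0.5, -6.1, 6.4],
    [0.6, -6.9, 7.1],
    [0.6, -6.9, 7.1]
  ],
  "turn": [
    [0.022, 0.002, 0],
    [0.044, 0.004, 0],
    [0.067, 0.005, 0],
    [0.089, 0.007, 0],
    [0.111, 0.009, 0],
    [0.133, 0.011, 0],
    [0.156, 0.013, 0],
    [0.178, 0.014, 0],
    [0.2, 0.016, 0],
    [0.2, 0.016, 0]
  ]
}}

```text
time_s: 8.87
position: [0.546, 0.1025, 0.1106]
tcp_rot: [[-0.002, 0.997, 0.083], [-0.0, 0.083, -0.997], [-1.0, -0.002, 0.0]]
force: [-0.2, -0.5, -1.2]
opening: 0.267
```

```bash
python3 - <<'E'
from h import *
rep();print(pose()[0]["tcp_rot"].round(4).tolist(),pose()[0]["position"])
E
```

```text
t8.87 phi -0.000 origin y 2.8 z 36.6 x -0.5 | end a y2.8 z36.6 | end b y2.8 z36.6 F [-0.2 -0.5 -1.2] F.V -0.5 M.U 0.01 op 0.267
[[-0.0015, 0.9966, 0.0828], [-0.0003, 0.0828, -0.9966], [-1.0, -0.0015, 0.0002]] [0.54596272 0.10245523 0.11055822]
```

Call:
{"op": "send_rows", "data": {
  "fingers": [0, 0, 0, 0, 0, 0, 0, 0, 0, 0],
  "dp": [
    [0, 0, 1.5],
    [0.1, -0.4, 3],
    [0.2, -0.8, 4.5],
    [0.2, -1.2, 6],
    [0.3, -1.6, 7.5],
    [0.3, -2.2, 9],
    [0.4, -2.8, 9.5],
    [0.4, -2.8, 9.5],
    [0.4, -2.8, 9.5],
    [0.4, -2.8, 9.5]
  ],
  "turn": [
    [0, 0, 0],
    [0, 0, 0],
    [0, 0, 0],
    [0, 0, 0],
    [0, 0, 0],
    [0, 0, 0],
    [0, 0, 0],
    [0, 0, 0],
    [0, 0, 0],
    [0, 0, 0]
  ]
}}

```text
time_s: 9.7
position: [0.5463, 0.0997, 0.12]
tcp_rot: [[-0.002, 0.997, 0.083], [-0.0, 0.083, -0.997], [-1.0, -0.002, 0.0]]
force: [1.1, -0.4, -0.4]
opening: 0.277
```

```bash
python3 - <<'E'
from h import *
rep();s=pose()[0];print(s["position"],np.abs(s["qvel"]).max())
c=bot.capture("wrist");P=world(c,s);Z=P[...,2];cv2.imwrite("pics/w9.png",c["img"])
hsv=cv2.cvtColor(c["img"],cv2.COLOR_BGR2HSV)
t=bot.capture("top");T=world(t);cv2.imwrite("pics/t9.png",cv2.resize(t["img"][110:290,140:340],None,fx=4,fy=3.3))
c=bot.capture("side");S=world(c);cv2.imwrite("pics/s9.png",cv2.resize(c["img"][130:280,170:340],None,fx=4,fy=4))
for n,Q in(("wrist",P),("top",T),("side",S)):
    d=(Q-[.546,.099,0]);a=d@U;b=d@V
    m=(abs(a)<.055)&(abs(b)<.13)&(abs(b)>.045)&(abs(Q[...,2]-.06)<.02)
    for nm,mm in(("+y",m&(b>0)),("-y",m&(b<0))): print(n,nm,mm.sum(),"mould z 90pct" ,np.nanpercentile(Q[...,2][mm],90) if mm.any() else None)
    k=(abs(a)<.04)&(abs(b)<.045)&(Q[...,2]>.078)&(Q[...,2]<.125);
    if k.any():print(n,"block pts",k.sum(),"a %s b %s"%(np.percentile(a[k],[2,98]).round(4),np.percentile(b[k],[2,98]).round(4)),"z",np.percentile(Q[...,2][k],[2,50,98]).round(4))
E
```

```text
t9.70 phi -0.000 origin y -0.0 z 46.0 x -0.4 | end a y-0.0 z46.0 | end b y-0.0 z46.0 F [ 1.1 -0.4 -0.4] F.V -0.5 M.U -0.00 op 0.277
[0.54630282 0.09965697 0.1200225 ] 0.06590171915357185
wrist +y 10212 mould z 90pct 0.06247305468385046
wrist -y 9447 mould z 90pct 0.06260624686862902
wrist block pts 3105 a [-0.003   0.0176] b [-0.0307  0.0306] z [0.0846 0.1169 0.1237]
top +y 304 mould z 90pct 0.06274627917828539
top -y 342 mould z 90pct 0.06138597824983751
side +y 991 mould z 90pct 0.06244916528980449
side -y 316 mould z 90pct 0.062386733428080626
side block pts 324 a [-0.0195  0.0147] b [-0.0261  0.0354] z [0.0834 0.1072 0.1239]
```

View pics/s9.png

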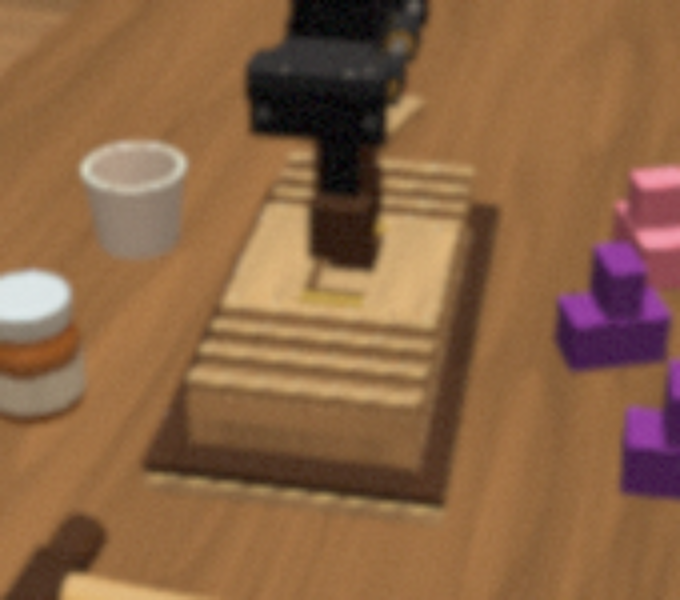

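View pics/t9.png

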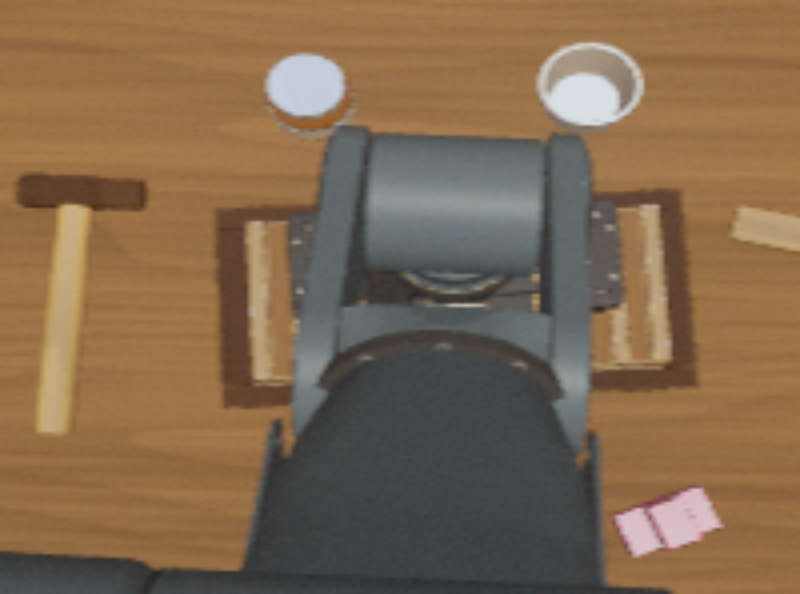

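View pics/w9.png

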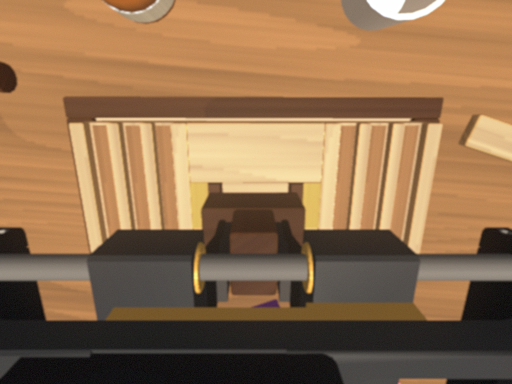

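The side view shows the block at (345,230) hanging clear above its open socket at (340,285). The wrist view shows it centred between the brass strips with the mould flat. The jar, cup, mallet, gauge and look-alikes that are in view appear undisturbed. The shoulder at 117 mm puts the underside at about 81 mm, roughly 19–20 mm above the mould's top, so I'm handing in.

```bash
python3 - <<'E'
from h import *
print(bot.hand_in());rep()
E
```

```text
the job is handed in; nothing more can be done
None
the job is handed in; nothing more can be done
```

The block is out of the socket and I handed the job in at about 10 s, with the gripper still holding it level and still above the mould.

**What I did:** I gripped the dark block by its rib and rocked it towards +y, then -y, then +y again, by about 0.2 rad each time. Each swing pivoted on the end being kept down. It came free on the third swing rather than the fifth; I then brought it back to level and raised it straight up over the socket.

**Last checks:**
- **Block:** It was level, centred on the socket in y to within about 0.1 mm by the wrist camera and in x to about 0.4 mm by the arm's pose. Its underside was about 20 mm above the mould's top by the arm's pose, and about 19 mm by the wrist camera.
- **Mould:** Its top read about 62 mm at both ends, so it lay flat on its rest. It did not appear to move in any of the pictures.
- **Forces:** The wrist force at my checks was never above about 9 N.
- **Things around it:** The jar, cup, mallet and pink look-alike showed no change in the last pictures. The gauge was only partly in view, and the purple look-alikes were in the last side view only.

No check failed. The final load reading was -0.4 N, less than the block's weight of about 1.2 N; I put that down to sensor noise, because the jaws still read 24 mm and the pictures show the block held.

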